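Load the drying tray and set its light

TASK

Holding them only by their stands, because the paint on the heads is fresh, set the doll's head on the red stand down in the one-dot pocket of the drying tray, then the one on the blue stand in the two-dot pocket; do not drop them. Then slide the black dimmer along its track until the white line on its cap is level with the orange marker. Leave the head on the yellow stand, the red dropper bottle and the green glass cup where they are.

Things in the scene. Friction and masses are not known exactly. Their poses are not given: they have to be found in the camera images.
- stand_red: round red stand, upright cylinder 46 mm in diameter and 46 mm tall, 150 g with its head; origin at the centre of its underside, z up; on top of it a fixed doll's head (skin-coloured egg, 33 mm across, 35 mm tall, freshly painted: not to be touched), 81 mm tall over all
- stand_blue: round blue stand, of the same size and with the same kind of head; origin at the centre of its underside
- stand_yellow: round yellow stand, of the same size and with the same kind of head, already standing in the three-dot pocket (leave it); origin at the centre of its underside
- face_red: painted head on the red stand (do not touch); origin at the centre of its neck, 46 mm above the underside of the stand
- face_blue: painted head on the blue stand (do not touch); origin as for the red one
- face_yellow: painted head on the yellow stand (do not touch); origin as for the red one
- tray: fixed white drying tray 100 x 260 x 20 mm with three round pockets in a row along its y axis, 80 mm apart; behind them (+x of the tray, from 76 to 94 mm from the row's line) a light bar reaching 60 mm high; origin under the middle pocket, on the table
- pocket1 (a point): centre of the floor of the one-dot pocket (one black dot on the tray's border in front of it): round, 54 mm across, 12 mm deep, floor 8 mm above the table; its axes are the tray's
- pocket2 (a point): centre of the floor of the two-dot pocket, the middle one; same size
- pocket3 (a point): centre of the floor of the three-dot pocket; same size, taken by the yellow stand
- console: fixed grey dimmer console 100 x 210 x 30 mm; origin at the centre of its underside; the dimmer's track runs along its y axis on its top, over the origin
- dimmer (a joint): position of the dimmer along its track: 0 to 0.13 m, growing along the console's +y; at 0.065 it is over the console's origin. It stays where it is left; about 1.5 N moves it
- dimmer_top (a point): centre of the top of the dimmer's black cap, 57 mm above the table; the cap is 30 mm (across the track) x 18 mm (along it) x 26 mm tall, with a white line across its top in the middle; axes as the console's
- mark: orange marker 4 mm high lying on the console's top beside the track, on the console's -x side, a 16 mm wide tag with a pointer 5 mm wide towards the track; origin at its underside at the middle of the pointer, axes as the console's: the dimmer is set when dimmer_top and the marker have the same y in the console's frame
- dropper: red dropper bottle, 28 mm in diameter, 75 mm tall, loose (leave it); origin at the centre of its underside
- cup: green glass cup, 76 mm across, 85 mm tall, loose (leave it); origin at the centre of its underside
There are look-alikes about, which are no part of the job. Of the things like the stand_blue, leave any that is turquoise; of the rest the smaller one is meant.

How it is judged:
By the outcome, as a careful person would: the job done as asked, in the order asked, and still so for the second after the job is handed in, with the robot touching nothing.
It also fails if it takes over 66 s, if anything falls off the work surface, if the arm or the gripper's body presses on something with over 40 N, if the wrist force passes 120 N, or if a joint passes its speed limit or range.

ROBOT

A 6-joint arm with a two-finger parallel gripper is mounted at the origin on the work surface. World frame = base frame: x ahead of the robot, y to its left, z up, the work surface at z = 0. Lengths are in m, angles in rad, forces in N, time in s.
With the tool pointing down it reaches from about 0.35 to 0.85 m from the base axis. Payload 8.1 kg.
Tool frame: the origin (TCP) lies at the very end of the fingers, on their centre line; the grasp point (between the pads) lies 19 mm behind it; z points along the fingers, y is the line along which they close (so a half turn about z gives the same grasp; the last joint's range is limited). The gripper opens to 85 mm and grips with 20 to 120 N. Pads are 22 mm wide; open, the fingers measure 114 mm over their backs; the gripper's body (76 mm by 85 mm) begins 54 mm behind the grasp point. The pads swing forward as they close: fully open they stand 13 mm farther back than shut.
Start: joints at [-1.308, 0.13, 1.488, -0, 1.523, -0.085], TCP at [0.205, -0.564, 0.231] pointing down, gripper open.
Joint ranges: [-2.96, 2.96], [-0.89, 2.26], [0.02, 2.5], [-1.34, 4.48], [0, 2.73], [-2.66, 2.66]. Speed limits (rad/s): [2.39, 2.39, 2.79, 3.14, 3.14, 3.14].

INTERFACE

Orientations are given as [roll, pitch, yaw] about the fixed x, y, z axes, in that order (R = Rz(yaw) Ry(pitch) Rx(roll)).
In Python, from station import * gives the robot as it stands. The module is installed in compiled form; this text tells all that it offers.
- The arm moves only by the tool move_arm, never from a script. Its argument "series" is a list of rows, each a list of 7 numbers: the shift along the tool's x, y, z normalised to -1 to 1, where 1 is 80 mm, then the turn, a rotation vector about the tool's x, y, z normalised to -1 to 1, where 1 is 90 degrees, then the opening, from 0 (shut) to 1 (fully open). In form: [[dx, dy, dz, wx, wy, wz, claw], ...]. A call has 1 to 12 rows; each row is the pose to reach, as a shift and turn from the pose commanded when the call began, along the tool's axes at that moment; what a row does not reach only later rows make up. A row lasts 1/10 s, in which the tool goes at most 50 mm and 8.59 degrees, less where a joint would pass 70% of its speed; a pose out of reach is approached as far as the arm can. A call with a number of a shift or a turn outside -1 to 1 is refused whole. A call with a gripper value outside its range is refused whole. The fingers move at their own pace and stop on an object; the grip force is fixed at half the most. Time passes only in rows, so rows that repeat a pose let the fingers close. It gives the time, the measured TCP pose, the force, the opening and the grip force at its end, in the units of the state.
- state(): the state, without advancing time (a new reading comes with each control period).
- grab_frame(name): name is "scene" or "side" or "wrist"; returns the picture (420x560x3 uint8, blue, green, red); there is no depth.
- camera_model(name): a dict with "camera_matrix" (3x3 intrinsics, pixels), "rvec" (rotation vector, rad) and "tvec" (3), from world to camera coordinates, as OpenCV has them. Camera axes: x right, y down, z forward; pixel columns grow to the right and rows downward; lengths in m; the calibration is good to about 2 mm. A picture is of the moment at which its call begins: read the wrist's pose just before it. camera_model takes no time and is no camera call; for the wrist camera it gives the pose at the moment of the call.
- close_job(): hands the job in; it is judged then, once.
The state is a dict: "time_s": time; "joints": joint angles; "qd": joint speeds; "joint_torque": joint torques, N m; "position": TCP position; "tcp_rot": TCP orientation; "ft_force": force on the tool from outside, world axes, zero at the start; "ft_torque": the same for the moment, N m; "width": opening from 0.0 (shut) to 1.0 (fully open); "gripper_force": force on a finger pad.
Only numpy, scipy, OpenCV 4.12 (cv2) and the standard library are available. Lean on these libraries where they do the work, as an engineer would, in place of code of your own. Each camera call takes 0.05 s, during which the arm holds its last target. There are 200 camera calls.

## Working session

There is one attempt and no reset: what is moved stays moved. The work goes in short steps, Python scripts to look and compute and a tool call to move; the robot and the scene stay as the last step left them, time stands still between calls to the robot, and variables do not carry over. Pictures are saved under pics/ and viewed, at most 10 in all, crops included, and the job is handed in when it is done.

Besides the shell and the picture viewer there is one more tool, called after "Request:" by a JSON object that holds its "method" and its "body". move_arm: Moves the arm, as the interface text tells. Scaled input: -1 to 1 covers 80 mm each way for a shift and 90 degrees each way for a turn. Its arguments: {"type":"object","properties":{"series":{"type":"array"}},"required":["series"]}

```bash
mkdir -p pics; python3 - <<'E'
from station import *
import cv2
for n in("scene","side"):
    cv2.imwrite(f"pics/{n}0.png",grab_frame(n)); m=camera_model(n); print(n,m)
print(state())
E
```

```text
scene {'camera_matrix': array([[438.63614082,   0.        , 279.45949951],
       [  0.        , 438.63614082, 206.43842546],
       [  0.        ,   0.        ,   1.        ]]), 'rvec': array([ 2.11526088,  1.14316328, -0.48336196]), 'tvec': array([-0.37450067, -0.27964481,  1.47060319])}
side {'camera_matrix': array([[380.27472929,   0.        , 286.30325956],
       [  0.        , 380.27472929, 208.74601399],
       [  0.        ,   0.        ,   1.        ]]), 'rvec': array([ 2.16564385, -0.45897686,  0.20861814]), 'tvec': array([-0.51543507,  0.24857022,  0.66258935])}
{'time_s': 0.1, 'joints': array([-1.30839261e+00,  1.31076143e-01,  1.48916961e+00,  1.34201722e-06,
        1.52298963e+00, -8.54196608e-02]), 'qd': array([ 0.0007963 , -0.00249564, -0.00320564,  0.00051978,  0.00046501,
       -0.0015104 ]), 'joint_torque': array([ 8.21467329e-04, -5.70952678e+01, -5.01941335e+01, -1.73095332e-04,
        8.12761893e-03, -5.42389301e-06]), 'position': array([ 0.20439462, -0.56359291,  0.23035542]), 'tcp_rot': array([-3.13995603e+00, -1.41486188e-04,  3.47823199e-01]), 'ft_force': array([-0.04561823, -0.23309951,  0.05239099]), 'ft_torque': array([ 0.03000621,  0.03373004, -0.02184047]), 'gripper_force': 0.0, 'width': 0.997368496481621}
```

View pics/scene0.png

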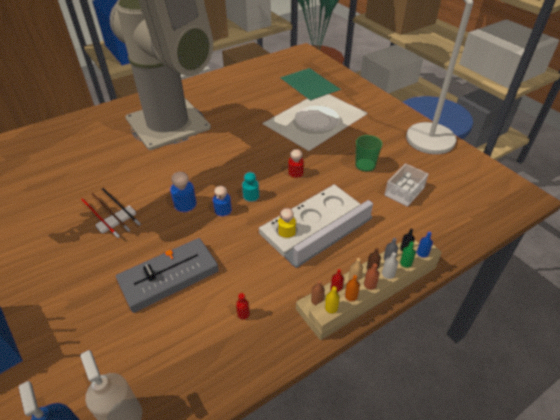

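View pics/side0.png

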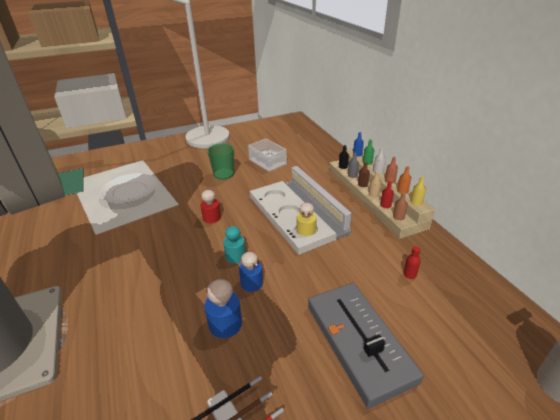

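The scene view has two blue candidates, at (183,190), which is larger, and at (222,200), which is smaller. There is also a turquoise one at (250,186). The smaller blue one at (222,200) fits the description (side view (251,272)). The red stand is at (296,163), the tray at about (315,220) and the console at about (168,273).

```bash
cat > h.py <<'E'
import numpy as np, cv2
from station import *
def cam(n):
    m=camera_model(n); R,_=cv2.Rodrigues(m["rvec"]); return np.array(m["camera_matrix"]),R,np.array(m["tvec"]).ravel()
def plane(c,uv,z):
    K,R,t=c; C=-R.T@t; d=R.T@np.linalg.solve(K,[uv[0],uv[1],1]); return C+d*(z-C[2])/d[2]
def proj(c,p):
    K,R,t=c; q=K@(R@np.asarray(p,float)+t); return q[:2]/q[2]
def tri(cs,uvs):
    A=np.zeros((3,3));b=np.zeros(3)
    for (K,R,t),uv in zip(cs,uvs):
        C=-R.T@t; d=R.T@np.linalg.solve(K,[uv[0],uv[1],1]); d/=np.linalg.norm(d); M=np.eye(3)-np.outer(d,d); A+=M;b+=M@C
    return np.linalg.solve(A,b)
HSV=dict(red=[(0,170,60),(6,255,255),(174,170,60),(180,255,255)],blue=[(108,170,60),(125,255,255)],turq=[(80,150,60),(100,255,255)],yellow=[(22,170,90),(32,255,255)],orange=[(5,190,170),(16,255,255)])
def blobs(im,col,box,amin=25):
    h=cv2.cvtColor(im,cv2.COLOR_BGR2HSV); L=HSV[col]; m=cv2.inRange(h,L[0],L[1])
    if len(L)>2: m|=cv2.inRange(h,L[2],L[3])
    k=np.zeros_like(m);x0,y0,x1,y1=box;k[y0:y1,x0:x1]=m[y0:y1,x0:x1]
    n,l,s,c=cv2.connectedComponentsWithStats(k)
    return [(s[i],c[i]) for i in range(1,n) if s[i][4]>=amin]
E
python3 - <<'E'
from h import *
B=dict(scene=(100,140,400,330),side=(180,130,440,400))
for n in B:
    c=cam(n);im=cv2.imread(f"pics/{n}0.png");x0,y0,x1,y1=B[n]
    for col in HSV:
        for s,ce in blobs(im,col,B[n],8): print(n,col,s,ce.round(1),plane(c,ce,.034 if col=="orange" else .023).round(4))
i=cv2.imread("pics/scene0.png")[140:325,110:380]; cv2.imwrite("pics/c1.png",cv2.resize(i,None,fx=2.96,fy=2.96,interpolation=cv2.INTER_CUBIC))
i=cv2.imread("pics/side0.png")[170:400,190:430]; cv2.imwrite("pics/c2.png",cv2.resize(i,None,fx=2.6,fy=2.6,interpolation=cv2.INTER_CUBIC))
E
```

```text
scene red [288 158  16  19 239] [295.4 167.8] [0.4515 0.2077 0.023 ]
scene red [100 217   4   4   9] [101.1 218.6] [ 0.3443 -0.323   0.023 ]
scene red [109 227   5   5  14] [111.1 229.4] [ 0.3956 -0.3135  0.023 ]
scene red [331 270  12  21 156] [337.4 279.9] [0.827  0.0632 0.023 ]
scene red [236 293  14  26 250] [242.2 306.9] [ 0.7704 -0.1502  0.023 ]
scene blue [171 183  24  28 289] [183.6 197.2] [ 0.3874 -0.1132  0.023 ]
scene blue [214 196  16  19 170] [221.9 205.7] [ 0.4731 -0.0424  0.023 ]
scene turq [243 173  16  28 344] [250.1 187. ] [0.4507 0.0567 0.023 ]
scene yellow [278 218  18  19 263] [286.3 227.6] [0.6314 0.056  0.023 ]
scene yellow [325 287  14  26 275] [331.6 301. ] [0.8636 0.0183 0.023 ]
scene orange [165 250   7   8  32] [168.6 252.7] [ 0.5545 -0.2246  0.034 ]
scene orange [350 282   3   4   8] [351.1 283.5] [0.8568 0.0767 0.034 ]
side red [381 181  12  27 210] [386.8 196.2] [0.8805 0.0807 0.023 ]
side red [200 199  21  24 359] [210.6 211.6] [0.4477 0.2072 0.023 ]
side red [404 246  17  33 377] [412.3 263.4] [ 0.7836 -0.144   0.023 ]
side blue [354 134   8  21 104] [358. 146.] [0.9642 0.3529 0.023 ]
side blue [240 263  22  28 442] [250.8 278. ] [ 0.4655 -0.0448  0.023 ]
side blue [ 205  294   36   44 1053] [223.8 317.6] [ 0.3895 -0.116   0.023 ]
side turq [225 228  20  35 514] [233.5 245.2] [0.4628 0.0639 0.023 ]
```

View pics/c1.png

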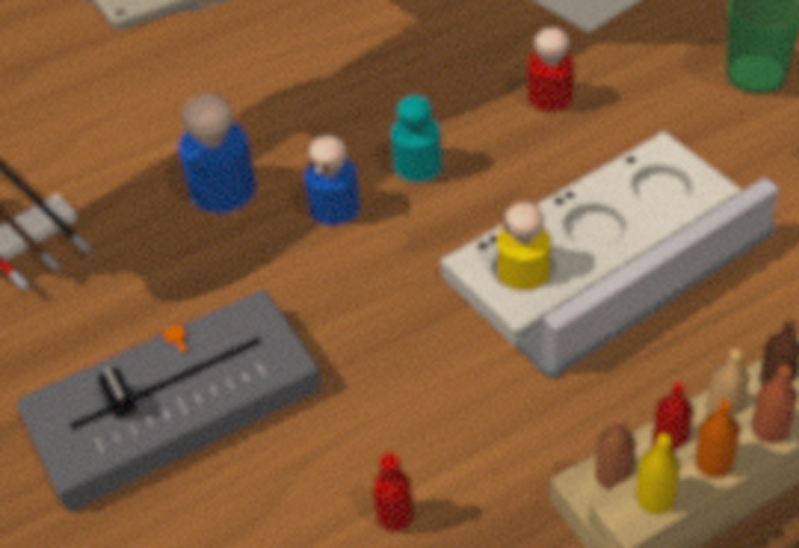

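View pics/c2.png

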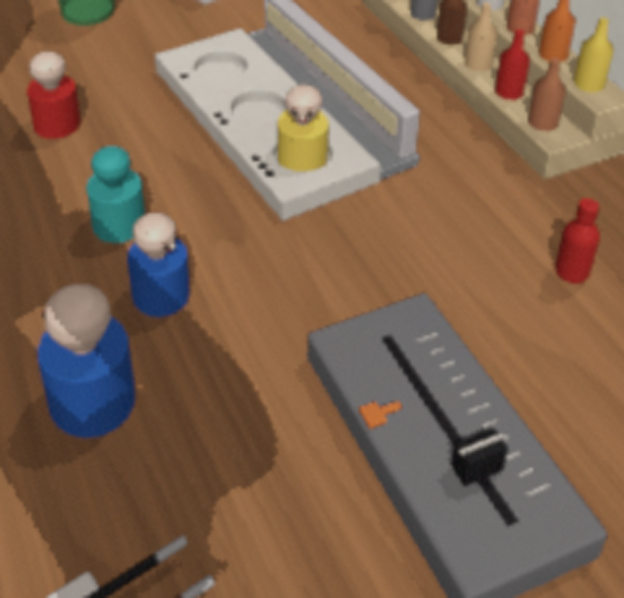

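Crop 1 confirms the smaller blue stand at (331,185), clearly smaller than the one at (217,160); turquoise is at (416,140). The one-dot pocket is at (661,183), the two-dot pocket at (596,223), the marker at (177,335) and the dimmer line at (114,385). Crop 2 shows the same items.

```bash
python3 - <<'E'
from h import *
cs=[cam("scene"),cam("side")]
f1=lambda p:np.array([110+(p[0]+.5)/2.96-.5,140+(p[1]+.5)/2.96-.5]); f2=lambda p:np.array([190+(p[0]+.5)/2.6-.5,170+(p[1]+.5)/2.6-.5])
P=dict(trayFL=((663,132),(156,60),.02),trayFR=((442,263),(284,208),.02),p1rim=((661,184),(221,71),None),p2rim=((596,224),(263,112),None),dot1=((630,160),(184,76),.02),dot2=((564,199),(221,118),.02),dot3=((487,243),(263,165),.02),
 cTop=((265,292),(425,296),.03),cLeft=((20,402),None,.03),cRight=((318,373),(602,535),.03),cBL=((265,292),(425,296),.03),c_nl=((265,292),(311,338),.03),
 line=((114,382),(483,443),.057),ptr=((181,346),(398,406),.034),tag=((175,331),(372,414),.034),slotA=((260,341),(389,339),.03),slotB=((73,426),(513,521),.03),redTop=((551,32),(48,56),None),blueTop=((327,140),(155,220),None),
 cup=((757,50),(86,10),.01),drop=((393,500),(577,250),.03))
for k,(a,b,z) in P.items():
    z=z or .02
    r=[plane(cs[0],f1(a),z).round(4)[:2]]
    if b: r.append(plane(cs[1],f2(b),z).round(4)[:2]); r.append(tri(cs,[f1(a),f2(b)]).round(4))
    print(k,*r)
print(cam("wrist"))
E
```

```text
trayFL [0.5657 0.258 ] [0.5644 0.2499] [0.5655 0.2575 0.0172]
trayFR [ 0.5941 -0.0015] [ 0.5895 -0.0063] [ 0.5914 -0.0007  0.0157]
p1rim [0.6201 0.213 ] [0.6174 0.2035] [0.6194 0.2128 0.0162]
p2rim [0.6286 0.1346] [0.6279 0.1233] [0.6295 0.1323 0.0172]
dot1 [0.5795 0.2089] [0.5805 0.2109] [0.58   0.2086 0.0212]
dot2 [0.5878 0.1291] [0.5882 0.1313] [0.5878 0.1294 0.0207]
dot3 [0.5954 0.0429] [0.5962 0.0521] [0.595  0.0448 0.0228]
cTop [ 0.5498 -0.144 ] [ 0.6396 -0.1467] [ 0.6079 -0.1724  0.086 ]
cLeft [ 0.548  -0.3484]
cRight [ 0.648 -0.146] [ 0.6357 -0.3504] [ 0.659  -0.2379  0.0037]
cBL [ 0.5498 -0.144 ] [ 0.6396 -0.1467] [ 0.6079 -0.1724  0.086 ]
c_nl [ 0.5498 -0.144 ] [ 0.5449 -0.1476] [ 0.5465 -0.1435  0.0256]
line [ 0.5921 -0.2842] [ 0.5938 -0.284 ] [ 0.5932 -0.2845  0.0582]
ptr [ 0.568  -0.2249] [ 0.5704 -0.2254] [ 0.5697 -0.2257  0.0355]
tag [ 0.5512 -0.2228] [ 0.5517 -0.2239] [ 0.5516 -0.2233  0.0341]
slotA [ 0.5944 -0.1698] [ 0.595  -0.1712] [ 0.5949 -0.1705  0.0301]
slotB [ 0.5915 -0.3223] [ 0.5933 -0.3219] [ 0.5926 -0.3224  0.0313]
redTop [0.3817 0.2574] [0.4653 0.304 ] [0.4499 0.2084 0.0831]
blueTop [ 0.402  -0.0106] [0.486  0.0248] [ 0.4683 -0.0389  0.0827]
cup [0.5113 0.4228] [0.5297 0.3932] [0.5274 0.4034 0.0158]
drop [ 0.7785 -0.1536] [ 0.7722 -0.1544] [ 0.7756 -0.1519  0.0256]
(array([[375.52469353,   0.        , 274.28225463],
       [  0.        , 375.52469353, 211.73989746],
       [  0.        ,   0.        ,   1.        ]]), array([[ 0.3406979 , -0.94016859, -0.00282322],
       [-0.89905897, -0.32667598,  0.29150605],
       [-0.27498711, -0.09677726, -0.95656482]]), array([-0.60027847, -0.03615919,  0.38015813]))
```

Request:
{"method": "move_arm", "body": {"series": [[1, -1, 0, 0, 0, -0.846, 1], [1, -1, 0, 0, 0, -0.846, 1], [1, -1, 0, 0, 0, -0.846, 1], [1, -1, 0, 0, 0, -0.846, 1], [1, -1, 0, 0, 0, -0.846, 1], [1, -1, 0, 0, 0, -0.846, 1], [1, -1, 0, 0, 0, -0.846, 1], [1, -1, 0, 0, 0, -0.846, 1], [1, -1, 0, 0, 0, -0.846, 1], [1, -1, 0, 0, 0, -0.846, 1]]}}

```text
time_s: 1.1
position: [0.2524, -0.4613, 0.2308]
tcp_rot: [-3.141, -0.001, 1.679]
ft_force: [-0.3, 0.0, 0.4]
width: 0.999
gripper_force: 0.0
```

Request:
{"method": "move_arm", "body": {"series": [[1, 0.9, 0, 0, 0, 0, 1], [1, 0.9, 0, 0, 0, 0, 1], [1, 0.9, 0, 0, 0, 0, 1]]}}

```text
time_s: 1.4
position: [0.3178, -0.3709, 0.231]
tcp_rot: [3.141, -0.002, 1.675]
ft_force: [-0.0, -0.6, -1.2]
width: 0.999
gripper_force: 0.0
```

Request:
{"method": "move_arm", "body": {"series": [[1, 0.9, 0, 0, 0, 0, 1], [1, 0.9, 0, 0, 0, 0, 1], [1, 0.9, 0, 0, 0, 0, 1]]}}

```text
time_s: 1.7
position: [0.3808, -0.2838, 0.2312]
tcp_rot: [3.141, -0.001, 1.677]
ft_force: [-0.7, 0.0, 0.4]
width: 1.007
gripper_force: 0.0
```

Request:
{"method": "move_arm", "body": {"series": [[1, 0.8, 0, 0, 0, 0, 1], [1, 0.8, 0, 0, 0, 0, 1], [1, 0.8, 0, 0, 0, 0, 1]]}}

```text
time_s: 2.0
position: [0.4359, -0.1973, 0.2312]
tcp_rot: [3.141, -0.001, 1.679]
ft_force: [-0.3, -0.8, 0.3]
width: 1.005
gripper_force: 0.0
```

Request:
{"method": "move_arm", "body": {"series": [[1, 0.7, 0, 0, 0, 0, 1], [1, 0.7, 0, 0, 0, 0, 1], [1, 0.7, 0, 0, 0, 0, 1]]}}

```text
time_s: 2.3
position: [0.4827, -0.1121, 0.2311]
tcp_rot: [3.141, -0.001, 1.678]
ft_force: [-0.1, -0.8, 0.2]
width: 1.0
gripper_force: 0.0
```

Request:
{"method": "move_arm", "body": {"series": [[1, 0, 0, 0, 0, 0, 1], [1, 0, 0, 0, 0, 0, 1], [1, 0, 0, 0, 0, 0, 1]]}}

```text
time_s: 2.6
position: [0.4722, -0.0343, 0.2311]
tcp_rot: [-3.141, -0.001, 1.677]
ft_force: [0.6, -1.1, 0.6]
width: 1.002
gripper_force: 0.0
```

```bash
cat >> h.py <<'E'
def wrist(name,cols,zs=(.023,)):
    s=state(); c=cam("wrist"); im=grab_frame("wrist"); cv2.imwrite(f"pics/{name}.png",im)
    print(s["position"].round(4),s["tcp_rot"].round(3),s["width"],s["time_s"])
    for col in cols:
        for st,ce in blobs(im,col,(0,0,560,420),150): print(col,st,ce.round(1),*[plane(c,ce,z)[:2].round(4) for z in zs])
E
python3 -c "
from h import *
wrist('w1',['blue','turq'])"
```

```text
[ 0.4722 -0.0343  0.2311] [-3.141e+00 -1.000e-03  1.677e+00] 1.0020034908758475 2.6
blue [245 158  49  46 895] [269.6 173.8] [ 0.4692 -0.0302]
blue [ 144  214   73   75 2675] [187.5 243.4] [ 0.3948 -0.1091]
turq [ 246   53   54   56 2348] [272.5  80.8] [0.4633 0.0528]
```

Request:
{"method": "move_arm", "body": {"series": [[1, 0, 0, 0, 0, 0, 1], [1, 0, 0, 0, 0, 0, 1], [1, 0, 0, 0, 0, 0, 1]]}}

```text
time_s: 2.95
position: [0.4641, 0.0446, 0.2313]
tcp_rot: [-3.142, -0.0, 1.677]
ft_force: [0.4, -0.4, 0.1]
width: 0.998
gripper_force: 0.0
```

Request:
{"method": "move_arm", "body": {"series": [[1, 0, 0, 0, 0, 0, 1], [1, 0, 0, 0, 0, 0, 1], [1, 0, 0, 0, 0, 0, 1]]}}

```text
time_s: 3.25
position: [0.456, 0.124, 0.2313]
tcp_rot: [3.142, -0.0, 1.677]
ft_force: [0.3, -0.7, -0.0]
width: 0.999
gripper_force: 0.0
```

Request:
{"method": "move_arm", "body": {"series": [[1, 0, 0, 0, 0, 0, 1], [1, 0, 0, 0, 0, 0, 1], [1, 0, 0, 0, 0, 0, 1], [1, 0, 0, 0, 0, 0, 1]]}}

```text
time_s: 3.65
position: [0.448, 0.2013, 0.2311]
tcp_rot: [-3.141, 0.001, 1.676]
ft_force: [-0.0, 0.1, 0.1]
width: 0.999
gripper_force: 0.0
```

```bash
python3 -c "
from h import *
wrist('w2',['red','yellow'])"
```

```text
[0.448  0.2013 0.2311] [-3.141e+00  1.000e-03  1.676e+00] 0.99851265167976 3.65
red [251 143  51  52 975] [275.5 160.7] [0.4494 0.218 ]
```

View pics/w2.png

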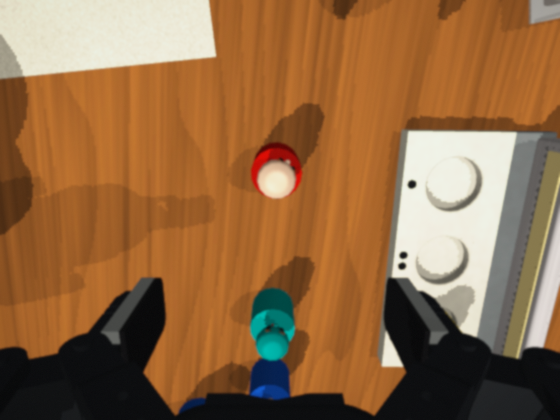

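The wrist view shows red at (276,168), the one-dot pocket at (453,183) and the two-dot pocket at (441,259). Turquoise is at (272,320), with blue below it at the bottom edge.

```bash
python3 - <<'E'
from h import *
c=cam("wrist")
print("red",plane(c,(276.5,168.5),.046)); print("p1",plane(c,(453,182.5),.02),"p2",plane(c,(441,258.5),.02),"dots",plane(c,(412,184),.02),plane(c,(403,260),.02), "corner",plane(c,(405,130),.02))
# predicted outline of red top and base at assumed pos
for z in(0,.046): print(z,[proj(c,(.4495+.023*np.cos(a),.2078+.023*np.sin(a),z)).round(0) for a in np.arange(4)*np.pi/2])
h=cv2.cvtColor(cv2.imread("pics/w2.png"),cv2.COLOR_BGR2HSV)
E
```

```text
red [0.45053843 0.21472536 0.046     ]
p1 [0.62127554 0.21412652 0.02      ] p2 [0.62831774 0.13506572 0.02      ] dots [0.58240773 0.20857734 0.02      ] [0.59001138 0.12938133 0.02      ] corner [0.56525479 0.25798012 0.02      ]
0 [array([297., 169.]), array([277., 144.]), array([252., 164.]), array([272., 189.])]
0.046 [array([300., 179.]), array([277., 150.]), array([249., 173.]), array([272., 201.])]
```

Request:
{"method": "move_arm", "body": {"series": [[0.08, 0.03, 0.5, 0, 0, 0, 1], [0.08, 0.03, 1, 0, 0, 0, 1], [0.08, 0.03, 1, 0, 0, 0, 1]]}}

```text
time_s: 4.0
position: [0.4457, 0.2063, 0.1454]
tcp_rot: [-3.132, 0.003, 1.675]
ft_force: [-1.6, -0.1, -0.5]
width: 1.001
gripper_force: 0.0
```

Request:
{"method": "move_arm", "body": {"series": [[0, 0, 0.4, 0, 0, 0, 1], [0, 0, 0.8, 0, 0, 0, 1], [0, 0, 0.8, 0, 0, 0, 1], [0, 0, 0.8, 0, 0, 0, 1]]}}

```text
time_s: 4.4
position: [0.4497, 0.2087, 0.0889]
tcp_rot: [3.141, 0.0, 1.676]
ft_force: [0.8, -0.3, 0.3]
width: 0.998
gripper_force: 0.0
```

```bash
python3 -c "
from h import *
wrist('w3',['red'])
cv2.imwrite('pics/s3.png',cv2.resize(grab_frame('side')[130:300,130:330],None,fx=3.5,fy=3.5))"
```

```text
[0.4497 0.2087 0.0889] [3.141 0.    1.676] 0.9979356037731676 4.4
red [ 230  180   86   81 3437] [272.1 212.7] [0.4495 0.2182]
```

View pics/s3.png

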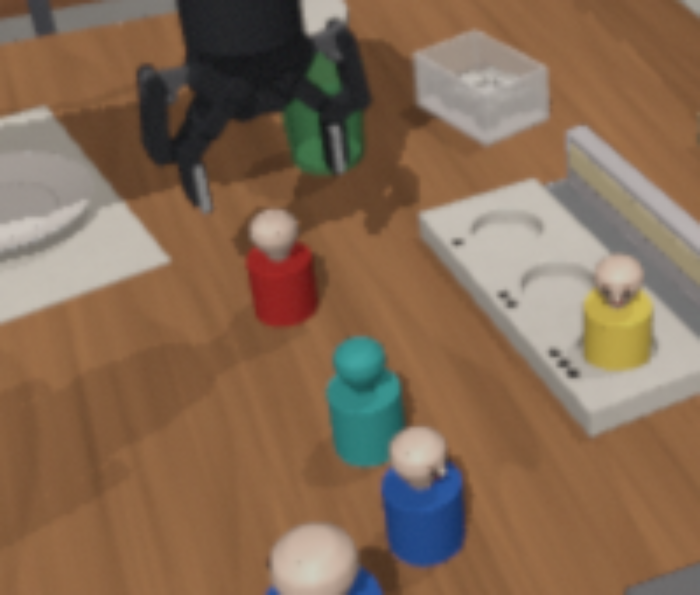

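The side view shows the gripper above the red stand with its fingers either side of the head, so the alignment is good.

Request:
{"method": "move_arm", "body": {"series": [[0, 0, 0.3, 0, 0, 0, 1], [0, 0, 0.6, 0, 0, 0, 1], [0, 0, 0.93, 0, 0, 0, 1], [0, 0, 0.93, 0, 0, 0, 1], [0, 0, 0.93, 0, 0, 0, 1]]}}

```text
time_s: 5.0
position: [0.45, 0.2096, 0.0146]
tcp_rot: [3.14, -0.0, 1.677]
ft_force: [0.7, -0.5, 0.4]
width: 1.003
gripper_force: 0.0
```

Request:
{"method": "move_arm", "body": {"series": [[0, 0, 0, 0, 0, 0, 0.4], [0, 0, 0, 0, 0, 0, 0.4], [0, 0, 0, 0, 0, 0, 0.4], [0, 0, 0, 0, 0, 0, 0.4], [0, 0, 0, 0, 0, 0, 0.4], [0, 0, 0, 0, 0, 0, 0.4], [0, 0, 0, 0, 0, 0, 0.4], [0, 0, 0, 0, 0, 0, 0.4]]}}

```text
time_s: 5.8
position: [0.4503, 0.2098, 0.0146]
tcp_rot: [3.139, -0.001, 1.677]
ft_force: [-1.5, -1.2, 7.6]
width: 0.518
gripper_force: 61.6
```

Request:
{"method": "move_arm", "body": {"series": [[0, 0, -0.3, 0, 0, 0, 0.3], [0, 0, -0.6, 0, 0, 0, 0.3], [0, 0, -0.9, 0, 0, 0, 0.3], [0, 0, -1, 0, 0, 0, 0.3]]}}

```text
time_s: 6.2
position: [0.4508, 0.21, 0.096]
tcp_rot: [3.137, -0.001, 1.677]
ft_force: [1.1, 0.6, -1.1]
width: 0.518
gripper_force: 61.7
```

Request:
{"method": "move_arm", "body": {"series": [[0, 0.4, -0.1, 0, 0, 0, 0.3], [0, 0.8, -0.1, 0, 0, 0, 0.3], [0, 1, -0.1, 0, 0, 0, 0.3]]}}

```text
time_s: 6.5
position: [0.5307, 0.2179, 0.101]
tcp_rot: [3.14, -0.0, 1.676]
ft_force: [-1.1, 0.4, -1.8]
width: 0.518
gripper_force: 61.7
```

Request:
{"method": "move_arm", "body": {"series": [[-0.18, 0.4, 0, 0, 0, 0, 0.3], [-0.18, 0.8, 0, 0, 0, 0, 0.3], [-0.18, 1, 0, 0, 0, 0, 0.3], [-0.18, 1, 0, 0, 0, 0, 0.3], [-0.18, 1, 0, 0, 0, 0, 0.3]]}}

```text
time_s: 7.0
position: [0.6088, 0.2117, 0.0997]
tcp_rot: [-3.14, 0.0, 1.677]
ft_force: [-1.4, -0.9, -1.4]
width: 0.519
gripper_force: 61.9
```

```bash
python3 - <<'E'
from h import *
s=state();print(s["position"].round(4),s["tcp_rot"].round(3))
z=s["position"][2]-.0146
cs=[];u=[]
for n in("scene","side"):
    c=cam(n);im=grab_frame(n);cv2.imwrite(f"pics/{n}4.png",im);B=proj(c,s["position"]).astype(int)
    for st,ce in blobs(im,"red",(max(B[0]-40,0),max(B[1]-40,0),B[0]+40,B[1]+40),20): print(n,st,ce,plane(c,ce,z+.023).round(4))
i=cv2.imread("pics/side4.png")[110:260,200:400]
cv2.imwrite("pics/s4.png",cv2.resize(i,None,fx=3.5,fy=3.5))
E
```

```text
[0.6088 0.2117 0.0997] [-3.14   0.     1.677]
scene [325 164  14  22 201] [329.78109453 175.05970149] [0.6066 0.2043 0.1081]
side [261 156  17  24 305] [269.95081967 167.86229508] [0.6093 0.2065 0.1081]
```

View pics/s4.png

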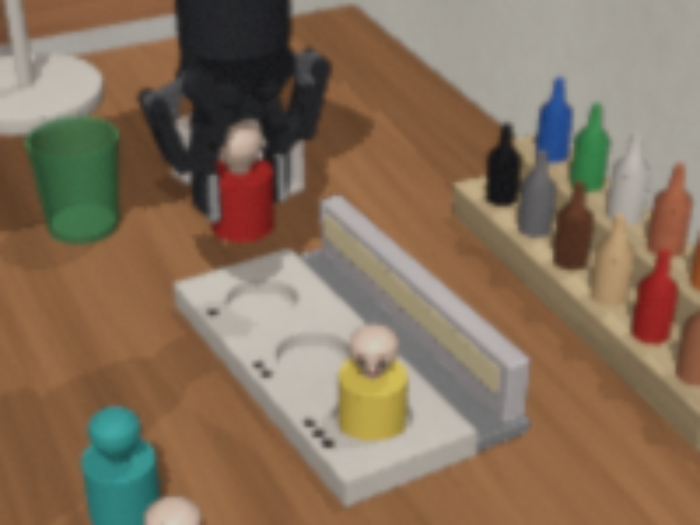

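The side view shows the red stand held upright by its stand, with the head clear, on the near side of the one-dot pocket.

Request:
{"method": "move_arm", "body": {"series": [[0.045, 0.15, 0, 0, 0, 0, 0.3], [0.045, 0.15, 0.3, 0, 0, 0, 0.3], [0.045, 0.15, 0.6, 0, 0, 0, 0.3], [0.045, 0.15, 0.75, 0, 0, 0, 0.3], [0.045, 0.15, 0.75, 0, 0, 0, 0.3], [0.045, 0.15, 0.75, 0, 0, 0, 0.3]]}}

```text
time_s: 7.7
position: [0.6211, 0.2169, 0.0415]
tcp_rot: [3.141, -0.0, 1.677]
ft_force: [0.5, 0.4, -0.8]
width: 0.516
gripper_force: 62.0
```

```bash
python3 - <<'E'
from h import *
s=state();p=s["position"];print(p.round(4),s["tcp_rot"].round(3))
z=p[2]-.0146
for n in("scene","side"):
    c=cam(n);im=grab_frame(n);cv2.imwrite(f"pics/{n}5.png",im);B=proj(c,p).astype(int)
    for st,ce in blobs(im,"red",(B[0]-40,B[1]-40,B[0]+40,B[1]+40),20): print(n,st,ce,plane(c,ce,z+.023).round(4))
a=[cv2.resize(cv2.imread(f"pics/{n}5.png")[y:y+110,x:x+110],(400,400),interpolation=2) for n,x,y in(("scene",270,140),("side",220,130))]
cv2.imwrite("pics/p5.png",np.hstack(a))
E
```

```text
[0.6211 0.2169 0.0415] [ 3.141 -0.     1.677]
scene [328 183  12  21 181] [332.70718232 193.91160221] [0.6193 0.2097 0.0499]
side [267 173  16  23 255] [275.07058824 184.70980392] [0.624  0.2145 0.0499]
```

View pics/p5.png

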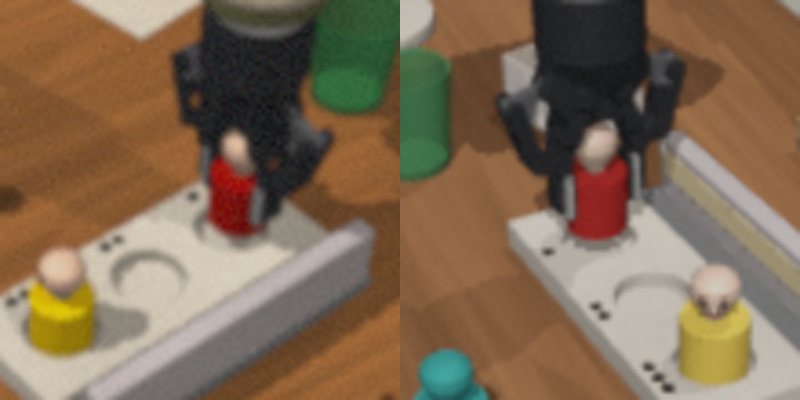

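The stand looks centred over the one-dot pocket in both views, at (237,235) on the left and (598,232) on the right. I'm lowering it gently.

Request:
{"method": "move_arm", "body": {"series": [[0, 0, 0.06, 0, 0, 0, 0.3], [0, 0, 0.12, 0, 0, 0, 0.3], [0, 0, 0.16, 0, 0, 0, 0.3], [0, 0, 0.2, 0, 0, 0, 0.3], [0, 0, 0.22, 0, 0, 0, 0.3], [0, 0, 0.23, 0, 0, 0, 0.3], [0, 0, 0.23, 0, 0, 0, 0.3]]}}

```text
time_s: 8.5
position: [0.621, 0.2162, 0.0227]
tcp_rot: [-3.141, 0.001, 1.677]
ft_force: [-3.4, -4.8, 5.1]
width: 0.521
gripper_force: 63.0
```

Request:
{"method": "move_arm", "body": {"series": [[0, 0, 0, 0, 0, 0, 0.6], [0, 0, 0, 0, 0, 0, 0.8], [0, 0, 0, 0, 0, 0, 0.95], [0, 0, 0, 0, 0, 0, 0.95], [0, 0, 0, 0, 0, 0, 0.95], [0, 0, 0, 0, 0, 0, 0.95], [0, 0, 0, 0, 0, 0, 0.95]]}}

```text
time_s: 9.2
position: [0.6213, 0.2168, 0.0225]
tcp_rot: [3.142, -0.0, 1.677]
ft_force: [0.8, 0.5, 0.3]
width: 0.948
gripper_force: 0.0
```

Request:
{"method": "move_arm", "body": {"series": [[0, 0, -0.2, 0, 0, 0, 0.95], [0, 0, -0.5, 0, 0, 0, 0.95], [0, 0, -1, 0, 0, 0, 0.95], [0, 0, -1, 0, 0, 0, 0.95]]}}

```text
time_s: 9.6
position: [0.6257, 0.218, 0.1113]
tcp_rot: [3.13, -0.002, 1.677]
ft_force: [1.7, 0.6, 1.1]
width: 0.953
gripper_force: 0.0
```

Request:
{"method": "move_arm", "body": {"series": [[-0.4, -0.6, -0.8, 0, 0, 0, 1], [-0.4, -0.6, -0.8, 0, 0, 0, 1], [-0.4, -0.6, -0.8, 0, 0, 0, 1]]}}

```text
time_s: 9.9
position: [0.5783, 0.1791, 0.1726]
tcp_rot: [3.134, -0.0, 1.676]
ft_force: [2.1, 0.5, 0.4]
width: 1.0
gripper_force: 0.0
```

```bash
python3 - <<'E'
from h import *
wrist('w6',['red'],(.031,.054))
for n in("scene","side"):
    c=cam(n);im=grab_frame(n);cv2.imwrite(f"pics/{n}6.png",im);B=proj(c,(.62,.2135,.03)).astype(int)
    for st,ce in blobs(im,"red",(B[0]-40,B[1]-40,B[0]+40,B[1]+40),20): print(n,st,ce,plane(c,ce,.031).round(4))
E
```

```text
[0.5783 0.1791 0.1726] [ 3.134 -0.     1.676] 0.9998495049159828 9.9
red [ 304  123   65   66 1487] [325.8 146.2] [0.6158 0.2217] [0.6122 0.2242]
scene [327 190  17  18 224] [334.52232143 198.99553571] [0.6223 0.2153 0.031 ]
side [265 180  17  20 253] [273.54545455 190.43083004] [0.6204 0.218  0.031 ]
```

Request:
{"method": "move_arm", "body": {"series": [[-0.86, -0.55, 0, 0, 0, 0, 1], [-0.86, -0.55, 0, 0, 0, 0, 1], [-0.86, -0.55, 0, 0, 0, 0, 1]]}}

```text
time_s: 10.35
position: [0.5386, 0.1043, 0.1648]
tcp_rot: [-3.138, 0.001, 1.675]
ft_force: [-0.3, 0.8, 0.1]
width: 0.997
gripper_force: 0.0
```

Request:
{"method": "move_arm", "body": {"series": [[-0.86, -0.55, 0, 0, 0, 0, 1], [-0.86, -0.55, 0, 0, 0, 0, 1], [-0.86, -0.55, 0, 0, 0, 0, 1]]}}

```text
time_s: 10.65
position: [0.5026, 0.0317, 0.1655]
tcp_rot: [-3.139, 0.001, 1.675]
ft_force: [-0.1, 0.7, -0.7]
width: 1.0
gripper_force: 0.0
```

Request:
{"method": "move_arm", "body": {"series": [[-0.86, -0.55, 0, 0, 0, 0, 1], [-0.86, -0.55, 0, 0, 0, 0, 1], [-0.86, -0.55, 0, 0, 0, 0, 1], [-0.86, -0.55, 0, 0, 0, 0, 1], [-0.86, -0.55, 0, 0, 0, 0, 1]]}}

```text
time_s: 11.15
position: [0.468, -0.0383, 0.1663]
tcp_rot: [-3.142, -0.001, 1.677]
ft_force: [0.6, 0.7, 0.5]
width: 0.999
gripper_force: 0.0
```

```bash
python3 - <<'E'
from h import *
wrist('w7',['blue'],(.023,))
c=cam("wrist")
for z in(0,.046): print(z,[proj(c,(.469+.023*np.cos(a),-.041+.023*np.sin(a),z)).round(0) for a in np.arange(4)*np.pi/2])
E
```

```text
[ 0.468  -0.0383  0.1663] [-3.142e+00 -1.000e-03  1.677e+00] 0.9989569473029696 11.15
blue [ 244  165   60   55 1483] [273.6 185.8] [ 0.4687 -0.0305]
blue [ 121  232   91   95 4130] [175.3 269. ] [ 0.3947 -0.1098]
0 [array([300., 195.]), array([276., 165.]), array([246., 189.]), array([270., 218.])]
0.046 [array([304., 210.]), array([276., 176.]), array([241., 204.]), array([269., 236.])]
```

View pics/w7.png

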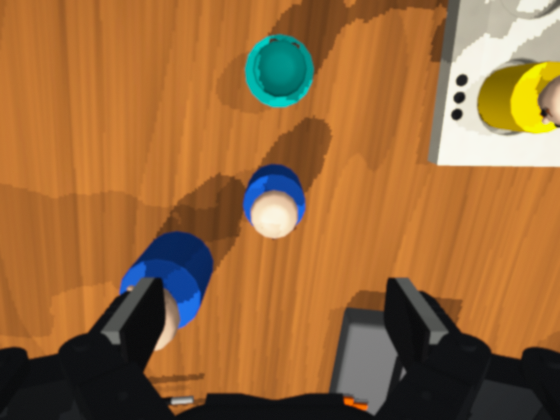

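The blue stand is at (274,200), matching the predicted outline. The large blue one, at (170,290), stays clear of the left finger.

Request:
{"method": "move_arm", "body": {"series": [[-0.04, 0.02, 0.5, 0, 0, 0, 1], [-0.04, 0.02, 1, 0, 0, 0, 1], [-0.04, 0.02, 1, 0, 0, 0, 1], [-0.04, 0.02, 1, 0, 0, 0, 1]]}}

```text
time_s: 11.6
position: [0.4689, -0.0415, 0.0864]
tcp_rot: [-3.139, -0.001, 1.678]
ft_force: [0.6, -0.2, -0.3]
width: 1.002
gripper_force: 0.0
```

Request:
{"method": "move_arm", "body": {"series": [[0, 0, 0.3, 0, 0, 0, 1], [0, 0, 0.6, 0, 0, 0, 1], [0, 0, 0.89, 0, 0, 0, 1], [0, 0, 0.89, 0, 0, 0, 1], [0, 0, 0.89, 0, 0, 0, 1]]}}

```text
time_s: 12.1
position: [0.4709, -0.0424, 0.0174]
tcp_rot: [3.14, 0.001, 1.677]
ft_force: [-0.6, -0.9, 0.0]
width: 1.001
gripper_force: 0.0
```

Request:
{"method": "move_arm", "body": {"series": [[0, 0, 0, 0, 0, 0, 0.4], [0, 0, 0, 0, 0, 0, 0.4], [0, 0, 0, 0, 0, 0, 0.4], [0, 0, 0, 0, 0, 0, 0.4], [0, 0, 0, 0, 0, 0, 0.4], [0, 0, 0, 0, 0, 0, 0.4], [0, 0, 0, 0, 0, 0, 0.4], [0, 0, 0, 0, 0, 0, 0.4]]}}

```text
time_s: 12.9
position: [0.4706, -0.0426, 0.0171]
tcp_rot: [3.139, 0.001, 1.677]
ft_force: [-2.0, -0.7, 10.1]
width: 0.518
gripper_force: 60.6
```

Request:
{"method": "move_arm", "body": {"series": [[0, 0, -0.3, 0, 0, 0, 0.3], [0, 0, -0.6, 0, 0, 0, 0.3], [0, 0, -1, 0, 0, 0, 0.3], [0, 0, -1, 0, 0, 0, 0.3]]}}

```text
time_s: 13.3
position: [0.4728, -0.043, 0.1004]
tcp_rot: [3.134, 0.002, 1.677]
ft_force: [1.0, -0.1, -0.6]
width: 0.518
gripper_force: 61.9
```

Request:
{"method": "move_arm", "body": {"series": [[0.2, 0.4, -0.35, 0, 0, 0, 0.3], [0.5, 0.7, -0.35, 0, 0, 0, 0.3], [0.7, 1, -0.35, 0, 0, 0, 0.3]]}}

```text
time_s: 13.6
position: [0.5443, 0.023, 0.1241]
tcp_rot: [3.14, -0.0, 1.676]
ft_force: [0.7, 0.3, -1.7]
width: 0.52
gripper_force: 61.9
```

Request:
{"method": "move_arm", "body": {"series": [[0.4, 0.4, 0, 0, 0, 0, 0.3], [0.8, 0.8, 0, 0, 0, 0, 0.3], [1, 1, 0, 0, 0, 0, 0.3]]}}

```text
time_s: 13.9
position: [0.6153, 0.1127, 0.1226]
tcp_rot: [3.141, -0.001, 1.678]
ft_force: [-0.1, -0.8, -1.2]
width: 0.517
gripper_force: 61.9
```

Request:
{"method": "move_arm", "body": {"series": [[0.29, 0.2, 0, 0, 0, 0, 0.3], [0.29, 0.2, 0, 0, 0, 0, 0.3], [0.29, 0.2, 0, 0, 0, 0, 0.3], [0.29, 0.2, 0, 0, 0, 0, 0.3]]}}

```text
time_s: 14.3
position: [0.6269, 0.1339, 0.1226]
tcp_rot: [-3.14, 0.0, 1.676]
ft_force: [0.8, -0.6, -0.7]
width: 0.515
gripper_force: 61.9
```

```bash
python3 - <<'E'
from h import *
s=state();p=s["position"];print(p.round(4),s["tcp_rot"].round(3))
z=p[2]-.0171
for n in("scene","side"):
    c=cam(n);im=grab_frame(n);B=proj(c,p).astype(int)
    for st,ce in blobs(im,"blue",(B[0]-40,B[1]-40,B[0]+40,B[1]+40),20): print(n,st,ce,plane(c,ce,z+.023).round(4))
E
```

```text
[0.6269 0.1339 0.1226] [-3.14   0.     1.676]
scene [305 172  12  23 127] [309.71653543 183.71653543] [0.6234 0.1284 0.1285]
side [279 161  19  24 290] [289.18275862 173.52758621] [0.6281 0.1305 0.1285]
```

Request:
{"method": "move_arm", "body": {"series": [[0, 0.025, 0.4, 0, 0, 0, 0.3], [0, 0.025, 0.8, 0, 0, 0, 0.3], [0, 0.025, 0.95, 0, 0, 0, 0.3], [0, 0.025, 0.95, 0, 0, 0, 0.3], [0, 0.025, 0.95, 0, 0, 0, 0.3]]}}

```text
time_s: 14.9
position: [0.6301, 0.1346, 0.0485]
tcp_rot: [3.141, -0.0, 1.676]
ft_force: [0.3, 0.2, -0.7]
width: 0.516
gripper_force: 62.0
```

```bash
python3 - <<'E'
from h import *
s=state();p=s["position"];print(p.round(4))
for n in("scene","side"): cv2.imwrite(f"pics/{n}8.png",grab_frame(n))
a=[cv2.resize(cv2.imread(f"pics/{n}8.png")[y:y+110,x:x+110],(400,400),interpolation=2) for n,x,y in(("scene",260,150),("side",230,140))]
cv2.imwrite("pics/p8.png",np.hstack(a))
E
```

```text
[0.6301 0.1346 0.0485]
```

View pics/p8.png

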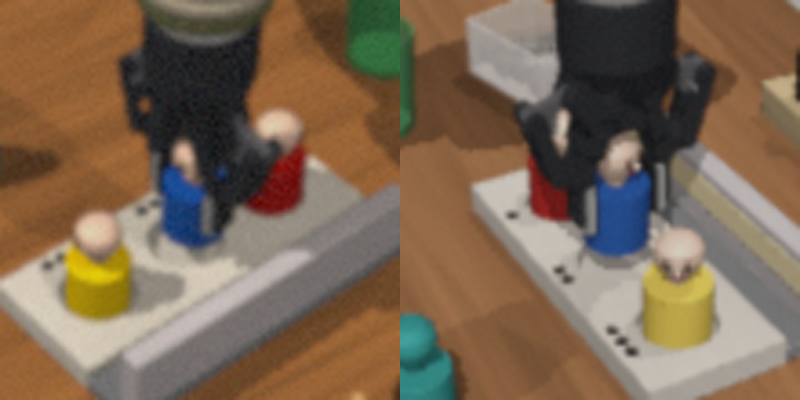

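Both views show the blue stand over the two-dot pocket, with red seated in the one-dot pocket behind it.

Request:
{"method": "move_arm", "body": {"series": [[0, -0.015, 0.08, 0, 0, 0, 0.3], [0, -0.015, 0.16, 0, 0, 0, 0.3], [0, -0.015, 0.21, 0, 0, 0, 0.3], [0, -0.015, 0.25, 0, 0, 0, 0.3], [0, -0.015, 0.27, 0, 0, 0, 0.3], [0, -0.015, 0.285, 0, 0, 0, 0.3], [0, -0.015, 0.285, 0, 0, 0, 0.3]]}}

```text
time_s: 15.7
position: [0.6284, 0.1339, 0.0252]
tcp_rot: [-3.141, 0.001, 1.677]
ft_force: [-3.8, -5.5, 8.8]
width: 0.518
gripper_force: 63.0
```

Request:
{"method": "move_arm", "body": {"series": [[0, 0, 0, 0, 0, 0, 0.6], [0, 0, 0, 0, 0, 0, 0.8], [0, 0, 0, 0, 0, 0, 0.95], [0, 0, 0, 0, 0, 0, 0.95], [0, 0, 0, 0, 0, 0, 0.95], [0, 0, 0, 0, 0, 0, 0.95], [0, 0, 0, 0, 0, 0, 0.95]]}}

```text
time_s: 16.4
position: [0.6283, 0.1347, 0.0245]
tcp_rot: [-3.142, -0.0, 1.677]
ft_force: [-0.1, 0.2, -0.6]
width: 0.952
gripper_force: 0.0
```

Request:
{"method": "move_arm", "body": {"series": [[0, 0, -0.2, 0, 0, 0, 0.95], [0, 0, -0.5, 0, 0, 0, 0.95], [0, 0, -1, 0, 0, 0, 0.95], [0, 0, -1, 0, 0, 0, 0.95]]}}

```text
time_s: 16.8
position: [0.6329, 0.1353, 0.1131]
tcp_rot: [3.13, -0.0, 1.677]
ft_force: [2.0, 0.4, 0.6]
width: 0.95
gripper_force: 0.0
```

Request:
{"method": "move_arm", "body": {"series": [[0, 0, -0.5, 0, 0, 0, 1], [0, 0, -1, 0, 0, 0, 1], [0, 0, -1, 0, 0, 0, 1]]}}

```text
time_s: 17.1
position: [0.6324, 0.1352, 0.1938]
tcp_rot: [3.129, -0.0, 1.677]
ft_force: [1.5, -0.6, 0.6]
width: 1.005
gripper_force: 0.0
```

Request:
{"method": "move_arm", "body": {"series": [[-1, -0.33, 0, 0, 0, 0, 1], [-1, -0.33, 0, 0, 0, 0, 1], [-1, -0.33, 0, 0, 0, 0, 1]]}}

```text
time_s: 17.4
position: [0.6101, 0.0485, 0.1853]
tcp_rot: [3.141, 0.002, 1.673]
ft_force: [0.7, 1.2, 0.6]
width: 1.003
gripper_force: 0.0
```

Request:
{"method": "move_arm", "body": {"series": [[-1, -0.33, 0, 0, 0, 0, 1], [-1, -0.33, 0, 0, 0, 0, 1], [-1, -0.33, 0, 0, 0, 0, 1]]}}

```text
time_s: 17.7
position: [0.5923, -0.0335, 0.1852]
tcp_rot: [3.141, 0.001, 1.673]
ft_force: [1.2, 0.2, -0.1]
width: 1.004
gripper_force: 0.0
```

```bash
python3 - <<'E'
from h import *
s=state();print(s["position"].round(4),s["tcp_rot"].round(3))
for n in("scene","side"):
    c=cam(n);im=grab_frame(n);cv2.imwrite(f"pics/{n}9.png",im)
    for col,p in(("red",(.62,.2145,.031)),("blue",(.628,.134,.031)),("yellow",(.637,.054,.031))):
        B=proj(c,p).astype(int)
        for st,ce in blobs(im,col,(B[0]-18,B[1]-18,B[0]+18,B[1]+18),60): print(n,col,st,ce.round(1),plane(c,ce,.031).round(4))
E
```

```text
[ 0.5923 -0.0335  0.1852] [3.141e+00 1.000e-03 1.673e+00]
scene red [327 190  17  18 228] [334.6 199. ] [0.6224 0.2155 0.031 ]
scene blue [305 204  15  18 147] [312.  213.5] [0.6332 0.1339 0.031 ]
scene yellow [278 218  18  19 265] [286.5 227.6] [0.6378 0.0521 0.031 ]
side red [265 181  17  19 214] [272.4 190.8] [0.617  0.2176 0.031 ]
side blue [281 196  16  20 260] [288.3 206.6] [0.6267 0.1356 0.031 ]
```

Request:
{"method": "move_arm", "body": {"series": [[-1, -0.2, 0, 0, 0, 0, 1], [-1, -0.2, 0, 0, 0, 0, 1], [-1, -0.2, 0, 0, 0, 0, 1]]}}

```text
time_s: 18.1
position: [0.5854, -0.1134, 0.1848]
tcp_rot: [3.141, 0.001, 1.675]
ft_force: [0.7, 0.9, -0.7]
width: 0.999
gripper_force: 0.0
```

Request:
{"method": "move_arm", "body": {"series": [[-1, -0.13, 0, 0, 0, 0.54, 1], [-1, -0.13, 0, 0, 0, 0.54, 1], [-1, -0.13, 0, 0, 0, 0.54, 1], [-1, -0.13, 0, 0, 0, 0.54, 1], [-1, -0.13, 0, 0, 0, 0.54, 1], [-1, -0.13, 0, 0, 0, 0.54, 1], [-1, -0.13, 0, 0, 0, 0.54, 1]]}}

```text
time_s: 18.8
position: [0.5842, -0.1901, 0.1846]
tcp_rot: [-3.141, -0.001, 0.829]
ft_force: [0.7, -0.2, -0.3]
width: 0.999
gripper_force: 0.0
```

Request:
{"method": "move_arm", "body": {"series": [[-0.83, 0.76, 0, 0, 0, 0.537, 1], [-0.83, 0.76, 0, 0, 0, 0.537, 1], [-0.83, 0.76, 0, 0, 0, 0.537, 1], [-0.83, 0.76, 0, 0, 0, 0.537, 1], [-0.83, 0.76, 0, 0, 0, 0.537, 1], [-0.83, 0.76, 0, 0, 0, 0.537, 1], [-0.83, 0.76, 0, 0, 0, 0.537, 1], [-0.83, 0.76, 0, 0, 0, 0.537, 1]]}}

```text
time_s: 19.6
position: [0.5838, -0.2811, 0.1845]
tcp_rot: [-3.141, -0.0, -0.009]
ft_force: [0.6, -0.6, 0.5]
width: 0.999
gripper_force: 0.0
```

```bash
cat >> h.py <<'E'
def dim(name):
    s=state(); c=cam("wrist"); im=grab_frame("wrist"); cv2.imwrite(f"pics/{name}.png",im)
    print(s["position"].round(4),s["tcp_rot"].round(3),s["time_s"])
    h=cv2.cvtColor(im,cv2.COLOR_BGR2HSV)
    for st,ce in blobs(im,"orange",(0,0,560,420),40): print("mark",st,ce.round(1),plane(c,ce,.034).round(4))
    m=cv2.inRange(h,(0,0,150),(180,70,255)); n,l,S,C=cv2.connectedComponentsWithStats(m)
    for i in range(1,n):
        if S[i][4]>20:
            p=plane(c,C[i],.057)
            if abs(p[0]-.593)<.03 and abs(p[1]+.25)<.08: print("white",S[i],C[i].round(1),p.round(4))
E
python3 -c "
from h import *
dim('d1')"
```

```text
[ 0.5838 -0.2811  0.1845] [-3.141 -0.    -0.009] 19.6
mark [ 26   0 115  32 847] [79.4  7.9] [ 0.7214 -0.1466  0.034 ]
mark [142   0  22  10  63] [152.4   3.8] [ 0.7234 -0.1979  0.034 ]
mark [386   0  28  13  99] [401.1   4.1] [ 0.7215 -0.3713  0.034 ]
mark [472   0  38  23 336] [491.7   8.7] [ 0.718  -0.4348  0.034 ]
mark [527   0  33  14 331] [544.3   5.5] [ 0.7197 -0.4711  0.034 ]
mark [ 196    2  233   34 2022] [305.8  13.5] [ 0.7163 -0.305   0.034 ]
mark [435   5  43  21 225] [457.8  12.8] [ 0.7156 -0.4115  0.034 ]
mark [413   8  16   6  47] [420.4  10.9] [ 0.7171 -0.3852  0.034 ]
mark [129  10  57  14 172] [159.   18.2] [ 0.7143 -0.2016  0.034 ]
mark [72 13 11 16 67] [76.6 21. ] [ 0.7131 -0.1432  0.034 ]
mark [420  15  12   8  45] [425.   18.6] [ 0.7122 -0.3889  0.034 ]
mark [ 436   15  124   47 1636] [514.4  35.6] [ 0.7006 -0.4538  0.034 ]
mark [492  52  31  10 113] [507.1  58.2] [ 0.6857 -0.4511  0.034 ]
mark [536  52  24  13 138] [548.3  57.7] [ 0.6858 -0.4808  0.034 ]
mark [386  57  85  11 307] [431.1  62.8] [ 0.6831 -0.3965  0.034 ]
mark [337  64  28   4  41] [352.3  65.6]
[... 4441 characters left out ...]
.5] [ 0.4399 -0.2818  0.034 ]
mark [506 347  18   9  41] [514.6 351.3] [ 0.4351 -0.5009  0.034 ]
mark [147 350  77  26 666] [174.1 365.2] [ 0.4224 -0.1867  0.034 ]
mark [246 357  16  10  60] [255.8 361.4] [ 0.426  -0.2629  0.034 ]
mark [278 356  15  12 100] [285.1 361.8] [ 0.4253 -0.2902  0.034 ]
mark [363 363  28   8  70] [376.2 366.5] [ 0.4194 -0.375   0.034 ]
mark [281 371  14  10  83] [287.9 375.7] [ 0.4097 -0.2927  0.034 ]
mark [256 375  10  10  70] [260.4 379.6] [ 0.4055 -0.2668  0.034 ]
mark [223 381  17  11  47] [231.6 386.9] [ 0.3973 -0.2393  0.034 ]
mark [166 395  38  13 238] [183.6 401.3] [ 0.3808 -0.1923  0.034 ]
white [278 170   4  41 147] [279.4 189.6] [ 0.5951 -0.2855  0.057 ]
```

Request:
{"method": "move_arm", "body": {"series": [[0.13, 0.05, 0.5, 0, 0, 0, 1], [0.13, 0.05, 1, 0, 0, 0, 1], [0.13, 0.05, 1, 0, 0, 0, 1]]}}

```text
time_s: 19.95
position: [0.5897, -0.2834, 0.0972]
tcp_rot: [-3.136, 0.01, -0.012]
ft_force: [-1.3, 0.2, -2.3]
width: 1.001
gripper_force: 0.0
```

Request:
{"method": "move_arm", "body": {"series": [[0, 0, 0.3, 0, 0, 0, 0.8], [0, 0, 0.6, 0, 0, 0, 0.6], [0, 0, 0.8, 0, 0, 0, 0.6], [0, 0, 0.86, 0, 0, 0, 0.6], [0, 0, 0.86, 0, 0, 0, 0.6], [0, 0, 0.86, 0, 0, 0, 0.6]]}}

```text
time_s: 20.55
position: [0.5946, -0.2866, 0.0374]
tcp_rot: [3.141, -0.002, -0.015]
ft_force: [-0.4, 0.3, 0.5]
width: 0.6
gripper_force: 0.0
```

Request:
{"method": "move_arm", "body": {"series": [[0, 0, 0, 0, 0, 0, 0.4], [0, 0, 0, 0, 0, 0, 0.3], [0, 0, 0, 0, 0, 0, 0.2], [0, 0, 0, 0, 0, 0, 0.15], [0, 0, 0, 0, 0, 0, 0.1], [0, 0, 0, 0, 0, 0, 0.1], [0, 0, 0, 0, 0, 0, 0.1], [0, 0, 0, 0, 0, 0, 0.1]]}}

```text
time_s: 21.35
position: [0.5942, -0.2863, 0.0369]
tcp_rot: [3.141, -0.001, -0.015]
ft_force: [-1.3, 2.1, 6.5]
width: 0.193
gripper_force: 58.9
```

Request:
{"method": "move_arm", "body": {"series": [[0, -0.15, 0, 0, 0, 0, 0.1], [0, -0.35, 0, 0, 0, 0, 0.1], [0, -0.55, 0, 0, 0, 0, 0.1], [0, -0.68, 0, 0, 0, 0, 0.1], [0, -0.74, 0, 0, 0, 0, 0.1], [0, -0.74, 0, 0, 0, 0, 0.1], [0, -0.74, 0, 0, 0, 0, 0.1]]}}

```text
time_s: 22.05
position: [0.5948, -0.2261, 0.0368]
tcp_rot: [3.142, -0.0, -0.014]
ft_force: [-4.5, 0.3, 9.6]
width: 0.193
gripper_force: 60.6
```

Request:
{"method": "move_arm", "body": {"series": [[0, 0, 0, 0, 0, 0, 0.25], [0, 0, 0, 0, 0, 0, 0.35], [0, 0, 0, 0, 0, 0, 0.5], [0, 0, 0, 0, 0, 0, 0.6], [0, 0, 0, 0, 0, 0, 0.6], [0, 0, 0, 0, 0, 0, 0.6]]}}

```text
time_s: 22.65
position: [0.5945, -0.2269, 0.0355]
tcp_rot: [-3.141, 0.0, -0.015]
ft_force: [-0.6, -0.1, -0.6]
width: 0.599
gripper_force: 0.0
```

Request:
{"method": "move_arm", "body": {"series": [[0, 0, -0.3, 0, 0, 0, 0.6], [0, 0, -0.7, 0, 0, 0, 0.6], [0, 0, -1, 0, 0, 0, 0.8], [0, 0, -1, 0, 0, 0, 1]]}}

```text
time_s: 23.05
position: [0.5974, -0.2283, 0.1209]
tcp_rot: [3.138, -0.007, -0.015]
ft_force: [1.4, -0.4, 0.6]
width: 0.914
gripper_force: 0.0
```

Request:
{"method": "move_arm", "body": {"series": [[-0.4, 0, -0.4, 0, 0, 0, 1], [-0.4, 0, -0.7, 0, 0, 0, 1], [-0.4, 0, -0.7, 0, 0, 0, 1], [-0.4, 0, -0.7, 0, 0, 0, 1], [-0.4, 0, -0.7, 0, 0, 0, 1]]}}

```text
time_s: 23.55
position: [0.5622, -0.2261, 0.1703]
tcp_rot: [-3.141, 0.002, -0.015]
ft_force: [0.3, 0.3, -1.2]
width: 0.998
gripper_force: 0.0
```

```bash
sed -i 's/40): print("mark"/100): abs(plane(c,ce,.034)[:2]-[.558,-.225]).max()<.03 and print("mark"/' h.py
python3 -c "
from h import *
dim('d2'); c=cam('wrist'); im=cv2.imread('pics/d2.png')
h=cv2.cvtColor(im,cv2.COLOR_BGR2HSV);m=cv2.inRange(h,(5,190,120),(16,255,255))
u=proj(c,(.558,-.225,.034)).astype(int)
k=m[u[1]-30:u[1]+40,u[0]-25:u[0]+26]
for r in range(0,k.shape[0],3):
  x=np.flatnonzero(k[r]); 
  if len(x): print(plane(c,(u[0]-25+x.mean(),u[1]-30+r),.034)[:2].round(4),len(x))
"
```

```text
[ 0.5622 -0.2261  0.1703] [-3.141e+00  2.000e-03 -1.500e-02] 23.55
mark [262 185  20  34 406] [271.6 206.1] [ 0.558  -0.2244  0.034 ]
white [272 142   5  45 175] [273.6 163.4] [ 0.5952 -0.2266  0.057 ]
[ 0.5746 -0.2234] 3
[ 0.5723 -0.2245] 6
[ 0.5699 -0.2245] 6
[ 0.5676 -0.2244] 6
[ 0.5652 -0.2244] 6
[ 0.5628 -0.2243] 6
[ 0.5604 -0.2242] 15
[ 0.558  -0.2241] 16
[ 0.5556 -0.2242] 20
[ 0.5532 -0.2242] 20
[ 0.5507 -0.2241] 20
[ 0.5483 -0.226 ] 11
[ 0.5332 -0.232 ] 7
[ 0.5308 -0.2226] 1
```

```bash
cat > m.py <<'E'
from h import *
# line & pointer in fixed views, averaged over frames and upsampled
for n in("scene","side"):
    c=cam(n);im=np.mean([grab_frame(n).astype(float) for _ in range(4)],0).astype(np.uint8);cv2.imwrite(f"pics/{n}10.png",im)
    a=cv2.resize(im,None,fx=4,fy=4,interpolation=cv2.INTER_CUBIC);h=cv2.cvtColor(a,cv2.COLOR_BGR2HSV)
    for nm,lo,hi,q,z,r in(("mark",(3,150,130),(18,255,255),(.560,-.2245,.034),.034,40),("white",(0,0,115),(180,70,255),(.595,-.226,.057),.057,30)):
        u=(proj(c,q)*4+1.5).astype(int); m=cv2.inRange(h,lo,hi);k=np.zeros_like(m);k[u[1]-r:u[1]+r,u[0]-r:u[0]+r]=m[u[1]-r:u[1]+r,u[0]-r:u[0]+r]
        N,l,S,C=cv2.connectedComponentsWithStats(k)
        for i in range(1,N):
            if S[i][4]>30: print(n,nm,S[i],plane(c,(C[i]-1.5)/4,z).round(4))
E
python3 m.py
```

```text
scene mark [ 639  978   80   46 2176] [ 0.5398 -0.2229  0.034 ]
scene white [ 683 1018   14   21  115] [ 0.5899 -0.2261  0.057 ]
scene white [ 698 1041    6    7   31] [ 0.6034 -0.226   0.057 ]
side mark [1314 1300   62   38 1240] [ 0.5551 -0.2245  0.034 ]
side white [1397 1222   60   44 1184] [ 0.598  -0.2191  0.057 ]
```

Request:
{"method": "move_arm", "body": {"series": [[0, -0.5, -0.3, 0, 0, 0, 1], [0, -0.5, -0.3, 0, 0, 0, 1], [0, -0.5, -0.3, 0, 0, 0, 1], [0, -0.5, -0.3, 0, 0, 0, 1]]}}

```text
time_s: 24.4
position: [0.563, -0.1868, 0.1953]
tcp_rot: [3.141, 0.0, -0.015]
ft_force: [0.3, 0.2, -0.1]
width: 1.001
gripper_force: 0.0
```

```bash
python3 -c "
from h import *
dim('d3')"
```

```text
[ 0.563  -0.1868  0.1953] [ 3.141  0.    -0.015] 24.4
mark [310 178  18  32 338] [318.6 198.1] [ 0.5581 -0.2243  0.034 ]
white [324 138   5  41 166] [326.2 158.4] [ 0.595  -0.2267  0.057 ]
```

Request:
{"method": "move_arm", "body": {"series": [[0, 1, 0, 0, 0, 0, 1], [0, 1, 0, 0, 0, 0, 1], [0, 1, 0, 0, 0, 0, 1], [0, 1, 0, 0, 0, 0, 1], [0, 1, 0, 0, 0, 0, 1]]}}

```text
time_s: 24.95
position: [0.5616, -0.2659, 0.1951]
tcp_rot: [-3.141, 0.001, -0.015]
ft_force: [0.0, -0.1, 0.3]
width: 1.002
gripper_force: 0.0
```

```bash
python3 -c "
from h import *
dim('d4')"; python3 m.py
```

```text
[ 0.5616 -0.2659  0.1951] [-3.141e+00  1.000e-03 -1.500e-02] 24.95
mark [216 178  19  32 358] [224.7 198.1] [ 0.558  -0.2249  0.034 ]
white [329 107   5  23 108] [330.9 117.9] [ 0.623  -0.3084  0.057 ]
white [166 111   5  20  54] [167.7 123.5] [ 0.6208 -0.1897  0.057 ]
white [218 138   6  41 155] [220.4 157.9] [ 0.5953 -0.2266  0.057 ]
scene mark [ 639  978   80   46 2183] [ 0.5398 -0.223   0.034 ]
scene white [ 683 1018   14   21  115] [ 0.5897 -0.2261  0.057 ]
scene white [ 698 1041    6    7   32] [ 0.6034 -0.226   0.057 ]
side mark [1314 1300   62   38 1233] [ 0.555  -0.2245  0.034 ]
side white [1397 1222   36   19  399] [ 0.5946 -0.2121  0.057 ]
side white [1397 1222   60   45  689] [ 0.5984 -0.224   0.057 ]
```

Request:
{"method": "move_arm", "body": {"series": [[0.405, -0.515, 0.3, 0, 0, 0, 1], [0.405, -0.515, 0.7, 0, 0, 0, 0.8], [0.405, -0.515, 1, 0, 0, 0, 0.7], [0.405, -0.515, 1, 0, 0, 0, 0.6], [0.405, -0.515, 1, 0, 0, 0, 0.6]]}}

```text
time_s: 25.9
position: [0.5947, -0.2257, 0.1158]
tcp_rot: [-3.141, 0.001, -0.015]
ft_force: [0.3, 0.9, 0.5]
width: 0.605
gripper_force: 0.0
```

Request:
{"method": "move_arm", "body": {"series": [[0, 0, 0.3, 0, 0, 0, 0.6], [0, 0, 0.6, 0, 0, 0, 0.6], [0, 0, 0.9, 0, 0, 0, 0.6], [0, 0, 0.98, 0, 0, 0, 0.6], [0, 0, 0.98, 0, 0, 0, 0.6], [0, 0, 0.98, 0, 0, 0, 0.6]]}}

```text
time_s: 26.5
position: [0.5964, -0.2266, 0.0397]
tcp_rot: [3.14, -0.003, -0.015]
ft_force: [0.5, -0.2, 0.6]
width: 0.599
gripper_force: 0.0
```

Request:
{"method": "move_arm", "body": {"series": [[0, 0, 0, 0, 0, 0, 0.4], [0, 0, 0, 0, 0, 0, 0.3], [0, 0, 0, 0, 0, 0, 0.2], [0, 0, 0, 0, 0, 0, 0.15], [0, 0, 0, 0, 0, 0, 0.1], [0, 0, 0, 0, 0, 0, 0.1], [0, 0, 0, 0, 0, 0, 0.1], [0, 0, 0, 0, 0, 0, 0.1]]}}

```text
time_s: 27.3
position: [0.5957, -0.2261, 0.0387]
tcp_rot: [3.141, -0.002, -0.015]
ft_force: [-1.0, 0.3, 5.0]
width: 0.196
gripper_force: 58.7
```

Request:
{"method": "move_arm", "body": {"series": [[0, -0.012, 0, 0, 0, 0, 0.1], [0, -0.012, 0, 0, 0, 0, 0.1], [0, -0.012, 0, 0, 0, 0, 0.1], [0, -0.012, 0, 0, 0, 0, 0.1]]}}

```text
time_s: 27.7
position: [0.5957, -0.2254, 0.0387]
tcp_rot: [3.14, -0.002, -0.015]
ft_force: [-1.4, -0.9, 5.0]
width: 0.196
gripper_force: 58.8
```

Request:
{"method": "move_arm", "body": {"series": [[0, -0.012, 0, 0, 0, 0, 0.25], [0, 0, 0, 0, 0, 0, 0.35], [0, 0, 0, 0, 0, 0, 0.5], [0, 0, 0, 0, 0, 0, 0.6], [0, 0, 0, 0, 0, 0, 0.6], [0, 0, 0, 0, 0, 0, 0.6]]}}

```text
time_s: 28.3
position: [0.595, -0.2247, 0.0372]
tcp_rot: [-3.142, 0.0, -0.015]
ft_force: [-0.6, 0.6, -0.1]
width: 0.602
gripper_force: 0.0
```

Request:
{"method": "move_arm", "body": {"series": [[0, 0, -0.3, 0, 0, 0, 0.6], [0, 0, -0.7, 0, 0, 0, 0.6], [0, 0, -1, 0, 0, 0, 0.8], [0, 0, -1, 0, 0, 0, 1]]}}

```text
time_s: 28.7
position: [0.5978, -0.226, 0.1225]
tcp_rot: [3.138, -0.007, -0.015]
ft_force: [0.4, -0.2, -0.4]
width: 0.913
gripper_force: 0.0
```

Request:
{"method": "move_arm", "body": {"series": [[-0.4, 0, -0.4, 0, 0, 0, 1], [-0.4, 0, -0.9, 0, 0, 0, 1], [-0.4, 0, -0.9, 0, 0, 0, 1], [-0.4, 0, -0.9, 0, 0, 0, 1], [-0.4, 0, -0.9, 0, 0, 0, 1]]}}

```text
time_s: 29.2
position: [0.5626, -0.224, 0.188]
tcp_rot: [-3.141, 0.001, -0.015]
ft_force: [-0.3, -0.1, -0.5]
width: 0.998
gripper_force: 0.0
```

```bash
python3 -c "
from h import *
dim('d5'); print(state()['ft_force'])"; python3 m.py
```

```text
[ 0.5626 -0.224   0.188 ] [-3.141e+00  1.000e-03 -1.500e-02] 29.2
mark [265 181  19  32 376] [274.3 200.3] [ 0.5583 -0.2244  0.034 ]
white [367 112   6  16  69] [369.3 119.2] [ 0.623  -0.2926  0.057 ]
white [274 139   4  41 162] [275.5 159.2] [ 0.5956 -0.2259  0.057 ]
[-0.44550455  0.1586875  -0.68178619]
scene mark [ 639  978   80   46 2167] [ 0.5397 -0.223   0.034 ]
scene white [ 690 1025   12   18  106] [ 0.5947 -0.2255  0.057 ]
side mark [1314 1300   62   38 1245] [ 0.5551 -0.2245  0.034 ]
side white [1397 1222   60   42 1144] [ 0.598  -0.2189  0.057 ]
```

```bash
python3 -c "
from station import *
print(close_job())"
```

```text
the job is handed in; nothing more can be done
None
```

The job is handed in at about 29 s: the red stand is in the one-dot pocket, then the blue stand in the two-dot pocket, each held only by its stand. The dimmer's white line measures within about 1 mm of the orange marker, and the arm never went for the yellow stand, dropper or cup. I don't have the verdict, since `close_job()` returned no score.

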